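Set out an amplifier kit for the next student

TASK

Set out the amplifier kit: on the aluminium base plate put the heat sink midway between the capacitor can and the terminal block with its fins running front to rear, the fan flat, centred and square on top of the heat sink, and the transformer directly in front of the capacitor can (on the side away from the plate's lip), in line with it and with a gap of about 3 cm. Sort the two mirror-image brackets, each standing on its foot on the tray's floor near the middle: the left-hand one (foot to the left when you look from the plain end towards the foot end) into the tray left of the plate as the robot sees it, the right-hand one into the tray on the right. Leave everything standing at rest and let go.

Things in the scene. Friction and masses are not known exactly. Their poses are not given: they have to be found in the camera images.
- heat_sink_mid (a point): Dark finned heat sink, 46 x 46 x 30 mm high, about 120 g; eight upright fins run along its own x, side by side along y. The point is its centre, 15 mm above its underside. Own z up.
- fan_mid (a point): Black square cooling fan lying flat, 60 x 60 x 25 mm high, about 90 g, with a round hub and blades. The point is its centre, 12.5 mm above its underside; own x, y along its sides, z up. It is wider than the heat sink, so fingers that hold its sides can reach down past the heat sink.
- transformer_mid (a point): Small mains transformer: steel core with a copper winding, 48 (own x) x 40 (own y) x 36 mm high, about 350 g. The point is its centre, 18 mm above its underside. Own z up.
- bracket_lh_mid (a point): Steel bracket, 80 g: upright web 60 (own x) x 8 (y) x 40 mm high, with a flat foot 20 x 30 x 6 mm high at one end (own x 10 to 30 mm): an L from above. Left-hand: seen from above, looking from plain end to foot end (own +x), the foot sticks out left (own +y, to 34 mm). Point: web's centre, 20 mm above the underside. z up. Grip across the web, fingertips over 6 mm up to clear the foot.
- bracket_rh_mid (a point): Steel bracket, 80 g: upright web 60 (own x) x 8 (y) x 40 mm high, with a flat foot 20 x 30 x 6 mm high at one end (own x 10 to 30 mm): an L from above. Right-hand: seen from above, looking from plain end to foot end (own +x), the foot sticks out right (own -y, to 34 mm). Point: web's centre, 20 mm above the underside. z up. Grip across the web, fingertips over 6 mm up to clear the foot.
- base_plate: Fixed aluminium plate, 160 (own x) x 240 (y) x 4 mm thick, with a lip 14 mm high, 3 mm thick along its rear edge (own +x, far from the robot). Origin: centre of its underside; x front to rear, y left, z up. Capacitor and terminal block stand on it at own x = 30 mm, one at y = +85, the other at y = -85 mm, either way round; the heat sink goes midway between them.
- capacitor: Black upright round capacitor can with an aluminium top, diameter 35, 46 mm high, fixed on the base plate at its left or its right. Origin at the centre of its underside (plate's top face, 4 mm above the table); axes parallel to the plate's, so -x is in front of it.
- terminal_block: Low grey terminal block with four brass screws in a row, 56 (own x) x 20 (own y) x 18 mm high, fixed on the base plate on the side opposite to the capacitor. Origin at the centre of its underside; axes parallel to the plate's.
- bin_left: The shallow grey tray on the left of the base plate as the robot sees it (+y side). Fixed; outside 112 (own x) x 130 (own y) x 24 mm high, walls and floor 5 mm thick. Origin at the centre of its underside; own x points away from the robot, roughly, y to the left, z up.
- bin_right: The shallow grey tray on the right of the base plate as the robot sees it (-y side). Fixed; outside 112 (own x) x 130 (own y) x 24 mm high, walls and floor 5 mm thick. Origin at the centre of its underside; own x points away from the robot, roughly, y to the left, z up.
Things that resemble listed ones, but are neither listed nor needed, are in the scene too. What is shaped like the part that bears fan_mid but green is not meant.

How it is judged (in metres and radians):
At the end, for the whole second after the job is handed in: On plate: heat sink midway (13 mm), fins front-rear (0.22 rad); fan flat on it, centred 10 mm, square 0.22 rad; transformer centre 50-95 mm before capacitor's centre, 15 mm in line. LH bracket upright on left tray's floor, RH on right's, web centre within 35 x 45 mm of its middle (x of heat_sink_mid in the frame of base_plate between 0.017 and 0.043 m and y of heat_sink_mid in the frame of base_plate between -0.013 and 0.013 m and z of heat_sink_mid in the frame of base_plate between 0.015 and 0.023 m and angle between the x axis of heat_sink_mid and the x axis of base_plate, either way round below 0.22 rad and angle between each of heat_sink_mid, fan_mid, transformer_mid's own z axis and vertical below 0.1 rad and horizontal distance between fan_mid and heat_sink_mid below 0.01 m and z of fan_mid in the frame of heat_sink_mid between 0.0235 and 0.0315 m and (angle between the x axis of fan_mid and the x axis of heat_sink_mid, either way round below 0.22 rad or angle between the x axis of fan_mid and the y axis of heat_sink_mid, either way round below 0.22 rad) and x of transformer_mid in the frame of capacitor between -0.095 and -0.05 m and y of transformer_mid in the frame of capacitor between -0.015 and 0.015 m and z of transformer_mid in the frame of base_plate between 0.018 and 0.026 m and x of bracket_lh_mid in the frame of bin_left between -0.035 and 0.035 m and y of bracket_lh_mid in the frame of bin_left between -0.045 and 0.045 m and z of bracket_lh_mid in the frame of bin_left between 0.021 and 0.029 m and angle between each of bracket_lh_mid, bracket_rh_mid's own z axis and vertical below 0.12 rad and x of bracket_rh_mid in the frame of bin_right between -0.035 and 0.035 m and y of bracket_rh_mid in the frame of bin_right between -0.045 and 0.045 m and z of bracket_rh_mid in the frame of bin_right between 0.021 and 0.029 m and linear speed of each of heat_sink, fan, transformer, bracket_lh, bracket_rh below 0.02 m/s); the robot touches nothing.
It also fails if it takes over 115 s, if anything falls off the work surface, if the arm or the gripper's body presses on something with over 40 N, if the wrist force passes 120 N, or if a joint passes its speed limit or range.

ROBOT

A 6-joint arm with a two-finger parallel gripper is mounted at the origin on the work surface. World frame = base frame: x ahead of the robot, y to its left, z up, the work surface at z = 0. Lengths are in mm, angles in rad, forces in N, time in s.
With the tool pointing down it reaches from about 400 to 925 mm from the base axis. Payload 3.4 kg.
Tool frame: the origin (TCP) lies on the centre line of the jaws, within the pads' length; the fingertips stand 22 mm ahead of it and the grasp point (between the pads) lies 3 mm ahead of it; z points along the fingers, y is the direction in which the jaws open and shut (so a half turn about z gives the same grasp; the last joint's range is limited). The gripper opens to 85 mm and grips with 20 to 120 N. Pads are 22 mm wide; open, the fingers measure 114 mm over their backs; the gripper's body (76 mm by 85 mm) begins 54 mm behind the grasp point. The pads swing forward as they close: fully open they stand 13 mm farther back than shut.
Start: joints at [1.028, 0.307, 1.506, -0, 1.328, -0.073], TCP at [259.817, 512.958, 253.305] pointing down, gripper open.
Joint ranges: [-3.12, 3.12], [-1.05, 2.28], [0.14, 2.33], [-1.42, 4.57], [0.1, 2.73], [-2.68, 2.68]. Speed limits (rad/s): [2.57, 2.57, 3.14, 3.14, 3.14, 3.14].

INTERFACE

Orientations are given as a rotation vector (axis times angle).
In Python, from bench import r, hand, kinematics, cams gives the robot as it stands. Calls block until the motion is done:
- r.move_to(position, orientation): joint-space move of the TCP to a pose.
- r.move_straight(position, frame=None, v=150, guard=None): straight line of the TCP; frame=None keeps the orientation; v is the mean speed in mm/s. With guard (N) it stops when the force on the tool has changed by that much, and returns True; else False.
- r.goto_joints(angles): joint-space move.
- hand.gripper_to(opening, force=None): finger opening in mm; force is the grip in N (None keeps the last); returns when the fingers have stopped.
- r.wait(seconds).
- kinematics.ik(position, orientation): joint angles nearest the present ones, or None.
- cams.get_image(name): name is "scene" or "side" or "wrist"; returns (picture, depth): 480x640x3 uint8, red, green, blue; 480x640 float32, mm along the optical axis (not along the pixel's ray), 0 where there is no reading.
- cams.camera_model(name): a dict with "fx", "fy", "cx", "cy" (pixels), "R" (3x3) and "t" (3): a world point X has camera coordinates R X + t. Camera axes: x right, y down, z forward; pixel columns grow to the right and rows downward; lengths in mm; the calibration is good to about 2 mm. A picture is of the moment at which its call begins: read the wrist's pose just before it. camera_model takes no time and is no camera call; for the wrist camera it gives the pose at the moment of the call.
A pose or a line that the arm cannot do raises r.MotionError and nothing moves.
- r.hand_in(): hands the job in, once; it reports no verdict.
Readings, each from a call of its own:
- r.current_clock(): time.
- r.current_q(): joint angles.
- r.current_qvel(): joint speeds.
- r.current_tau(): joint torques, N m.
- r.current_tcp_pos(): TCP position.
- r.current_tcp_rot(): TCP orientation.
- r.current_ft_force(): force on the tool from outside, world axes, zero at the start.
- r.current_wrist_torque(): the same for the moment, N m.
- r.current_grip_width(): finger opening in mm.
Only numpy, scipy, OpenCV 4.12 (cv2) and the standard library are available. Lean on these libraries where they do the work, as an engineer would, in place of code of your own. Each camera call takes 0.05 s, during which the arm holds its last target.

## Working session

There is one attempt and no reset: what is moved stays moved. The work goes in short steps, each a Python script; the robot and the scene stay as the last script left them, time stands still between calls to the robot, and variables do not carry over. Pictures are saved under pics/ and viewed, and the job is handed in when it is done.

```bash
ls; mkdir -p pics; python3 - <<'E'
from bench import r,hand,kinematics,cams
import cv2,numpy as np
print(r.current_clock(), r.current_tcp_pos(), r.current_tcp_rot())
for n in ["scene","side","wrist"]:
    im,d=cams.get_image(n)
    cv2.imwrite(f"pics/{n}0.png",im[:,:,::-1]); np.savez(f"pics/{n}0.npz",im=im,d=d,**cams.camera_model(n))
    m=cams.camera_model(n); print(n,m['fx'],m['cx'],m['cy'],(-m['R'].T@m['t']).round(), m['R'].round(2).tolist())
E
```

```text
pics
0.0 [259.48346614 512.40367333 252.37649342] [-7.29517521e-01 -3.05508921e+00  3.04251044e-03]
scene 562.5154541099402 318.8477632363669 241.44068043886017 [1166. 1027.  957.] [[-0.81, 0.59, -0.0], [0.37, 0.51, -0.78], [-0.46, -0.63, -0.63]]
side 458.75822693375477 320.3534882399306 241.97787662395973 [ 274. -553.  647.] [[0.94, -0.34, -0.0], [-0.22, -0.61, -0.76], [0.26, 0.72, -0.65]]
wrist 357.4887459447602 323.38071738314625 243.64673533656892 [200. 542. 373.] [[0.45, 0.89, -0.0], [0.86, -0.43, 0.27], [0.24, -0.12, -0.96]]
```

View pics/scene0.png

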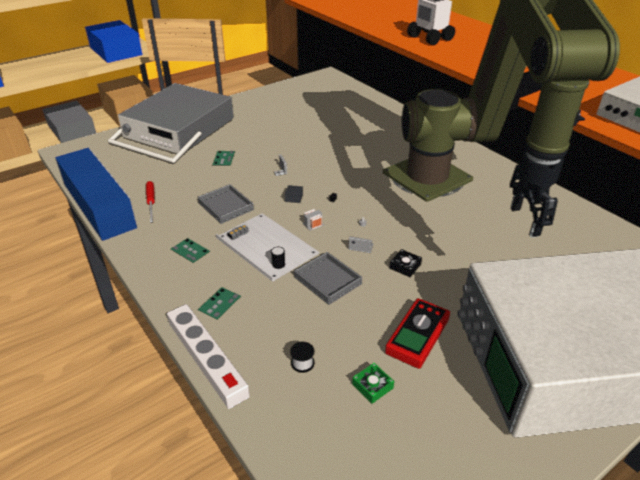

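View pics/side0.png

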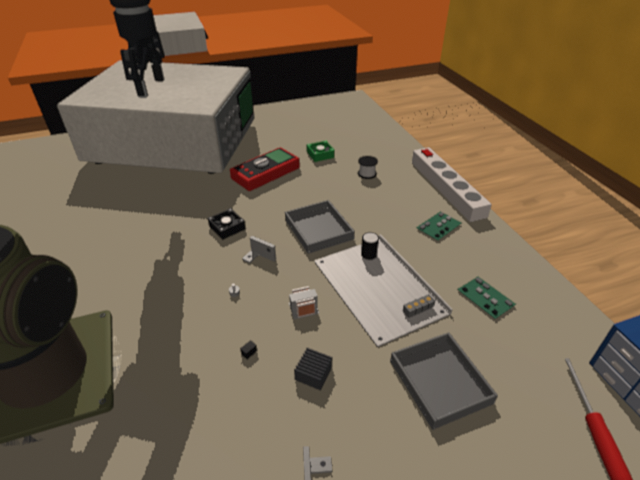

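View pics/wrist0.png

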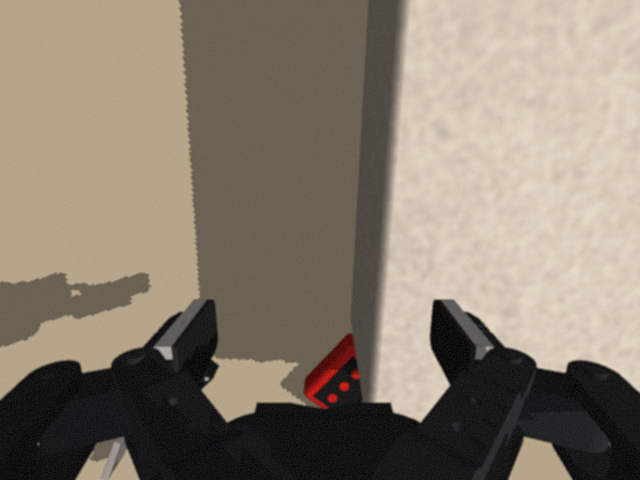

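```bash
cat > h.py <<'E'
import numpy as np,cv2
def ray(m,u,v,z):
    R=np.array(m['R']);c=-R.T@np.array(m['t'])
    d=R.T@np.array([(u-m['cx'])/m['fx'],(v-m['cy'])/m['fy'],1]); return c+d*((z-c[2])/d[2])
def proj(m,X):
    p=np.array(m['R'])@np.array(X)+np.array(m['t']); return np.array([m['cx']+m['fx']*p[0]/p[2],m['cy']+m['fy']*p[1]/p[2]])
E
python3 - <<'E'
import numpy as np
from h import *
m=np.load("pics/side0.npz")
for n,u,v,z in [("fan",227,218,25),("greenfan",320,148,25),("brkA",264,245,30),("brkB",308,460,30),("hs",313,362,30),("tr",304,298,36),("cap",370,237,50),("tb",419,300,22),("binL",319,230,5),("binR",443,385,5),("smalldk",249,350,10),("smallw",234,291,10),("plTL",382,237,4),("plL",317,262,4),("plB",378,345,4),("plR",450,313,4)]:
    print(n,ray(m,u,v,z).round())
from bench import r,kinematics
for p in [(430,0,480),(480,0,450),(450,0,500)]:
    print(p,kinematics.ik(p,[np.pi,0,0]),kinematics.ik(p,[0,np.pi,0]))
m=np.load("pics/wrist0.npz");print((-m['R'].T@m['t']), m['R'])
print(r.current_q())
E
```

```text
fan [354. 280.  25.]
greenfan [655. 506.  25.]
brkA [407. 157.  30.]
brkB [ 352. -288.   30.]
hs [ 409. -145.   30.]
tr [437. -16.  36.]
cap [611.  85.  50.]
tb [636. -79.  22.]
binL [540. 194.   5.]
binR [ 593. -239.    5.]
smalldk [320. -73.  10.]
smallw [324.  69.  10.]
plTL [662. 125.   4.]
plL [502.  98.   4.]
plB [ 530. -133.    4.]
plR [ 684. -113.    4.]
(430, 0, 480) [-9.82977579e-02 -4.09159089e-03  1.34058097e+00 -4.44089210e-16
  1.80510327e+00  1.47249857e+00] [-0.09829776 -0.00409159  1.34058097  0.          1.80510327 -1.66909408]
(480, 0, 450) [-8.80303187e-02  7.60430867e-02  1.32588878e+00 -4.44089210e-16
  1.73966079e+00  1.48276601e+00] [-0.08803032  0.07604309  1.32588878  0.          1.73966079 -1.65882665]
(450, 0, 500) [-9.39157758e-02  2.70359917e-02  1.26247417e+00 -4.44089210e-16
  1.85208249e+00  1.47688055e+00] [-0.09391578  0.02703599  1.26247417  0.          1.85208249 -1.6647121 ]
[200.16009091 542.01224005 373.34048891] [[ 0.45133259  0.89235525 -0.00100034]
 [ 0.86010636 -0.43472266  0.2668956 ]
 [ 0.23773082 -0.12131909 -0.96372493]]
[ 1.02849586e+00  3.07439789e-01  1.50738855e+00 -5.63047801e-06
  1.32841174e+00 -7.35043307e-02]
```

```bash
python3 - <<'E'
import cv2
a=cv2.imread("pics/side0.png"); c=a[180:480,190:500]; cv2.imwrite("pics/side0c.png",cv2.resize(c,None,fx=2,fy=2,interpolation=cv2.INTER_CUBIC))
E
```

```text
(no output)
```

View pics/side0c.png

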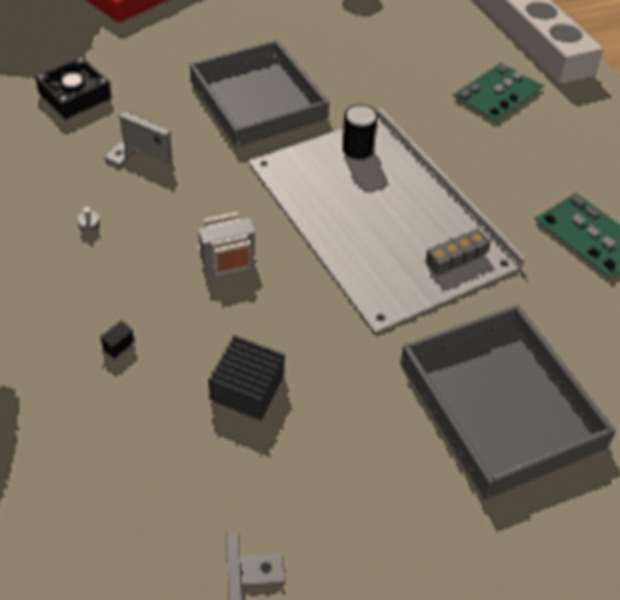

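```bash
python3 - <<'E'
from bench import r,hand,kinematics,cams
import cv2,numpy as np
for i,y in enumerate([170,-170]):
    r.move_to([450,y,330],[0,np.pi,0]); 
    print(r.current_clock())
    m=cams.camera_model("wrist"); im,d=cams.get_image("wrist")
    cv2.imwrite(f"pics/w1_{i}.png",im[:,:,::-1]); np.savez(f"pics/w1_{i}.npz",im=im,d=d,**m)
E
```

```text
1.6333
2.9667
```

View pics/w1_0.png

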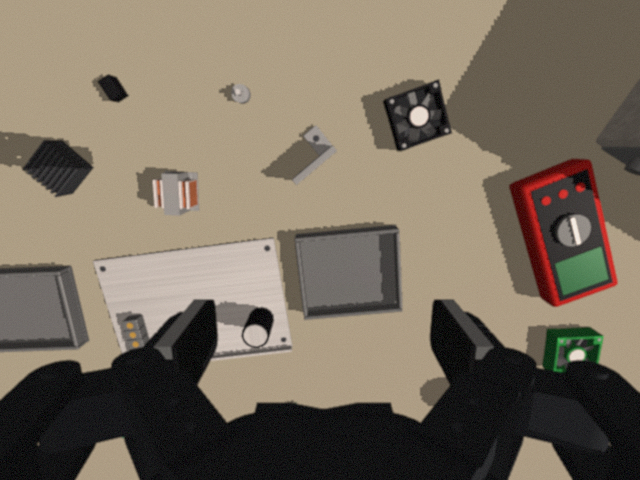

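View pics/w1_1.png

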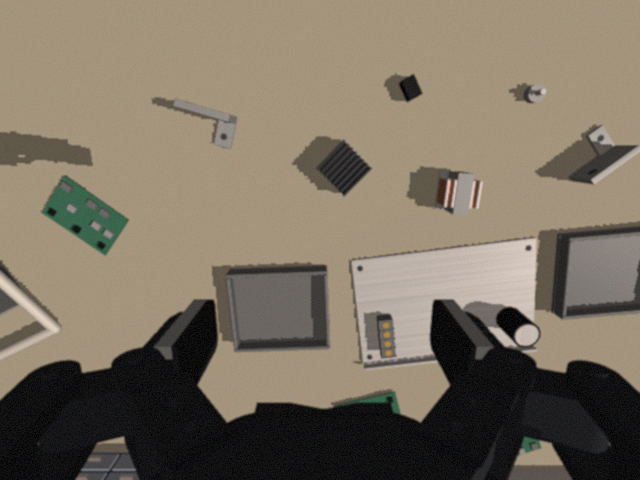

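```bash
cat >> h.py <<'E'
def cloud(m):
    d=m['d'].astype(float); v,u=np.mgrid[0:480,0:640]
    P=np.stack([(u-m['cx'])/m['fx']*d,(v-m['cy'])/m['fy']*d,d],-1)
    W=(P-np.array(m['t']))@np.array(m['R']); W[d==0]=np.nan
    return W
def rect(W,c,rad,z0,z1):
    M=(np.hypot(W[...,0]-c[0],W[...,1]-c[1])<rad)&(W[...,2]>z0)&(W[...,2]<z1)
    p=W[M][:,:2].astype(np.float32); r_=cv2.minAreaRect(p); return len(p),np.round(r_[0],1),np.round(r_[1],1),round(r_[2],1), np.nanmedian(W[M][:,2]).round(1)
E
python3 - <<'E'
import numpy as np
from h import *
a=dict(np.load("pics/w1_0.npz")); b=dict(np.load("pics/w1_1.npz"))
for m in (a,b):
    W=cloud(m)
    fl=W[40,40:600:80]; print("table",fl[:,2].round(1))
    for n,c,rad,z0,z1 in [("fan",(354,280),55,15,32),("A",(407,157),50,30,46),("Afull",(407,157),50,2.5,46),("hs",(409,-145),50,22,36),("tr",(437,-16),50,30,42),("B",(352,-288),50,30,46),("cap",(611,85),25,42,56),("tb",(636,-79),36,16,26),("binL",(550,194),95,18,30),("binR",(593,-239),95,18,30)]:
        try: print(n,*rect(W,c,rad,z0,z1))
        except Exception as e: print(n,"none")
E
```

```text
table [-0.3 -1.7 -1.1  0.8  0.3 -0.2  1.4]
fan 1962 [351.4 277.4] [60.4 61.5] 19.2 23.8
A 393 [404.9 158.9] [ 8.2 59.6] 39.2 40.1
Afull 847 [392.5 152.4] [57.7 62.1] 15.2 7.6
hs 1728 [ 409.8 -146.1] [47.6 47.7] 45.7 28.3
tr 1215 [438.6  -7.6] [40.9 48.1] 87.0 35.5
B 0 [0. 0.] [0. 0.] 0.0 nan
cap 622 [611.8  84.1] [33.9 34.6] 50.3 50.5
tb 506 [626.9 -84.8] [42.  21.7] 7.3 22.2
binL 1657 [543.1 203.2] [112.5 130. ] 5.5 23.8
binR 1211 [ 595.3 -216.1] [112.6 110.1] 2.3 23.4
table [ 1.   0.8 -1.  -1.8 -0.   0.2 -0.3]
fan 0 [0. 0.] [0. 0.] 0.0 nan
A 647 [404.7 158. ] [ 9.6 60.6] 39.5 39.3
Afull 1790 [402.3 156.2] [88.5 60.5] 34.2 20.2
hs 800 [ 409.8 -146.1] [46.3 45.8] 45.5 29.9
tr 1212 [438.5  -7.9] [40.9 48.2] 86.9 35.5
B 452 [ 347.6 -302.1] [59.7  8.5] 73.8 40.0
cap 661 [611.7  84. ] [34.4 34.7] 13.3 50.5
tb 610 [634.4 -84.5] [57.9 20.8] 8.2 22.5
binL 1270 [544.4 189.7] [113.2 105.4] 5.7 23.4
binR 1619 [ 595.6 -228.1] [112.9 130.3] 2.3 23.7
  return np.nanmean(a, axis, out=out, keepdims=keepdims)
```

```bash
python3 - <<'E'
import cv2,numpy as np
from h import *
a=cv2.imread("pics/w1_1.png"); 
c1=cv2.resize(a[125:215,300:500],None,fx=4,fy=4,interpolation=cv2.INTER_CUBIC)
b=cv2.imread("pics/w1_0.png"); s=lambda x0,y0:cv2.resize(b[y0:y0+50,x0:x0+66],(400,240),interpolation=cv2.INTER_CUBIC)
c2=np.hstack([cv2.resize(b[75:160,380:460],(267,240)),cv2.resize(b[115:195,280:350],(267,240)),cv2.resize(a[85:155,165:245],(266,240))])
cv2.imwrite("pics/crops.png",np.vstack([c1[:360],c2]))
for f in ("pics/w1_0.npz","pics/w1_1.npz"):
    W=cloud(dict(np.load(f)))
    for z0,z1 in ((8,42),(5,25),(26,33),(33,42)): print(rect(W,(438.5,-7.8),40,z0,z1))
m=dict(np.load("pics/w1_1.npz"))
for a in (45.6,135.6):
    t=np.radians(a); print(a,proj(m,[409.8,-146.1,30]),proj(m,[409.8+20*np.cos(t),-146.1+20*np.sin(t),30]))
E
```

```text
(1543, array([438.6,  -7.5]), array([41.2, 48.1]), 87.1, np.float64(34.9))
(259, array([433.5,   0.5]), array([49. , 32.6]), 32.5, np.float64(15.8))
(322, array([438.6,  -6.7]), array([39.3, 47.9]), 87.9, np.float64(31.1))
(978, array([438.6,  -7.6]), array([40.9, 48.1]), 87.0, np.float64(35.8))
(1496, array([438.5,  -7.9]), array([40.9, 48.3]), 87.1, np.float64(35.0))
(242, array([432.8, -15.3]), array([32.5, 49.2]), 52.5, np.float64(15.5))
(314, array([438.5,  -8.6]), array([39.4, 48. ]), 86.1, np.float64(31.1))
(962, array([438.5,  -7.7]), array([40.6, 48.2]), 86.9, np.float64(35.8))
45.6 [344.018322   168.19118133] [356.08853637 180.4692372 ]
135.6 [344.018322   168.19118133] [356.47052223 155.45733921]
```

View pics/crops.png

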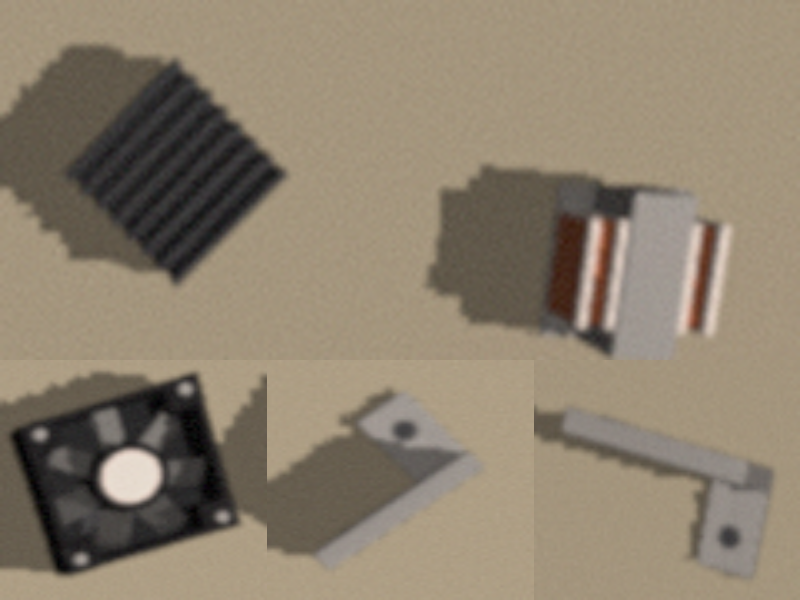

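```bash
cat >> h.py <<'E'
from bench import r,hand,kinematics,cams
from scipy.spatial.transform import Rotation as Rn
def orient(phi,p):
    best=None
    for f in (phi,phi+180):
        t=np.radians(f); c,s=np.cos(t),np.sin(t)
        rv=Rn.from_matrix(np.array([[-s,c,0],[c,s,0],[0,0,-1]])).as_rotvec()
        q=kinematics.ik(p,rv)
        if q is not None and abs(q[5])<2.6 and (best is None or abs(q[5])<best[0]): best=(abs(q[5]),rv)
    return best[1]
def pick(x,y,z,phi,opn,force,hi=150):
    o=orient(phi,[x,y,z]); r.move_to([x,y,hi],o); hand.gripper_to(opn)
    hit=r.move_straight([x,y,z],guard=15,v=120)
    hand.gripper_to(0,force=force); w=r.current_grip_width()
    print("pick hit",hit,"width",round(w,1),"tcp",np.round(r.current_tcp_pos(),1),"clk",r.current_clock())
    r.move_straight([x,y,hi],v=150); print("after lift width",round(r.current_grip_width(),1),np.round(r.current_ft_force(),1))
def place(x,y,z,phi,opn,hi=150):
    o=orient(phi,[x,y,z]); r.move_to([x,y,hi],o); 
    r.move_straight([x,y,z+12],v=120)
    hit=r.move_straight([x,y,z-1.5],v=25,guard=5); r.wait(0.1)
    print("place hit",hit,np.round(r.current_tcp_pos(),1))
    hand.gripper_to(opn); r.wait(0.1); r.move_straight([x,y,hi],v=150); print("clk",r.current_clock())
def look(name,x,y,z):
    r.move_to([x,y,z],[0,np.pi,0]); r.wait(0.2); m=cams.camera_model("wrist"); im,d=cams.get_image("wrist")
    cv2.imwrite(f"pics/{name}.png",im[:,:,::-1]); np.savez(f"pics/{name}.npz",im=im,d=d,**m); return dict(m,im=im,d=d)
E
python3 - <<'E'
from h import *
pick(409.8,-146.1,26,45.6,62,40)
E
```

```text
pick hit False width 45.3 tcp [ 410.3 -146.3   26.8] clk 5.625
after lift width 44.9 [ 0.   0.7 -1.1]
```

```bash
python3 - <<'E'
from h import *
place(623.0,-0.2,30.8,97.7,62)
pick(438.5,-7.8,27,177,66,70)
place(611.7-68*.991,84-68*.1335,31.5,97.7,62)
W=cloud(look("w2",520,0,300))
for n,c,rad,z0,z1 in [("hs",(623,0),45,24,40),("tr",(544,75),45,32,46),("cap",(611,85),25,44,56),("tb",(634,-84),36,16,26),("fan",(351,277),55,15,32)]:
    print(n,*rect(W,c,rad,z0,z1))
E
```

```text
place hit True [ 6.231e+02 -2.000e-01  3.080e+01]
clk 11.825
pick hit False width 46.9 tcp [438.5  -7.8  27.9] clk 14.8083
after lift width 46.8 [ 0.2 -0.2 -3.1]
place hit True [544.4  75.   31.9]
clk 20.1333
hs 738 [625.5  -0.9] [46.5 46. ] 7.6 34.0
tr 1334 [546.1  74.1] [40.6 48.2] 8.3 39.5
cap 547 [609.6  81.6] [28.  34.5] 44.1 50.4
tb 732 [634.5 -83.9] [57.2 20.8] 7.6 22.3
fan 3196 [351.5 276.8] [60.4 62.8] 19.4 23.1
```

View pics/w2.png

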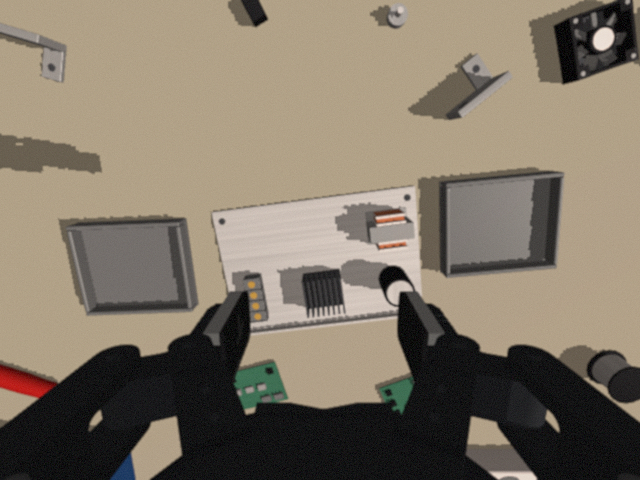

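```bash
python3 - <<'E'
from h import *
pick(351.4,277.2,26,109.3,76,35)
place(624,-0.5,60.8,97.7,72)
pick(404.8,158.5,34,39.3,40,50)
place(543.1,203.2,39.8,39.3,30)
pick(347.6,-302.1,34,163.8,40,50)
place(595.6,-228.1,39.8,163.8,30)
W=cloud(look("w3",520,0,330))
for n,c,rad,z0,z1 in [("hs/fan",(623,0),50,50,66),("tr",(544,75),45,32,46),("cap",(611,85),25,44,56),("A",(543,203),50,38,50),("B",(595,-228),50,38,50)]:
    print(n,*rect(W,c,rad,z0,z1))
E
```

```text
pick hit False width 59.4 tcp [351.9 277.6  26.9] clk 26.15
after lift width 59.1 [-0.4  0.8 -0.6]
place hit True [ 6.241e+02 -5.000e-01  6.090e+01]
clk 31.95
pick hit False width 7.2 tcp [405.3 158.6  34.7] clk 35.425
after lift width 6.9 [ 0.3 -0.3 -1.1]
place hit True [543.1 203.2  39.7]
clk 39.8917
pick hit False width 7.2 tcp [ 347.9 -302.4   34.7] clk 43.6083
after lift width 7.2 [ 0.4 -0.2 -0.8]
place hit True [ 595.6 -228.    39.7]
clk 48.4583
hs/fan 1606 [625.6  -1.3] [61.  60.4] 7.8 58.0
tr 1154 [546.  74.] [40.4 48.1] 7.9 39.5
cap 666 [612.   83.9] [33.8 35. ] 89.1 50.5
A 482 [542.4 203.2] [ 9.1 60. ] 39.3 44.8
B 443 [ 596.3 -228. ] [60.3  8.7] 73.8 44.7
```

View pics/w3.png

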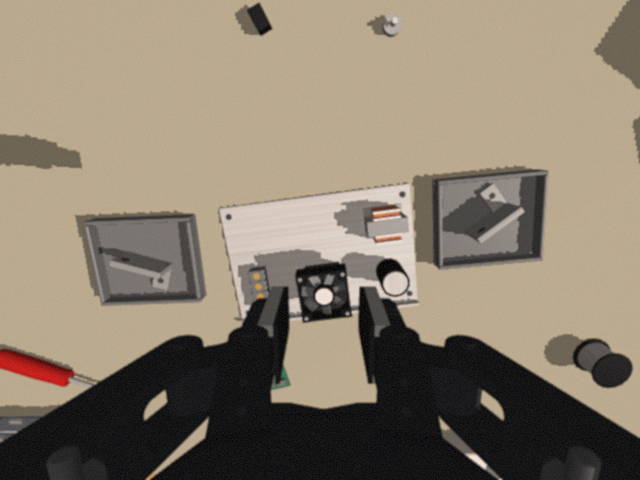

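```bash
python3 - <<'E'
from h import *
im,d=cams.get_image("side"); cv2.imwrite("pics/side9.png",cv2.resize(im[180:480,190:510,::-1],None,fx=2,fy=2))
print(r.current_clock(),r.hand_in())
E
```

```text
the job is handed in; nothing more can be done
50.1083 None
```

View pics/side9.png

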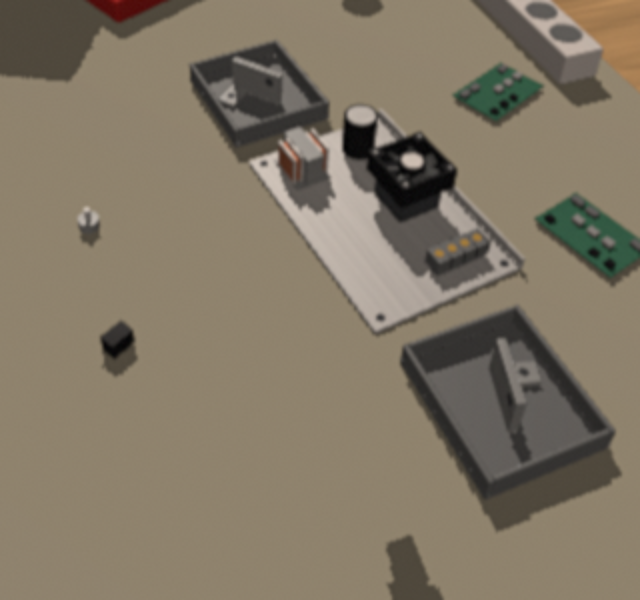

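The kit is set out as asked, and I handed the job in at 50.1 s of the 115 s allowed. No verdict came back. All positions come from the wrist camera's depth images.

| Item | Last measured result | Limit |
|---|---|---|
| Heat sink | about 2–3 mm from the midpoint; fins front to rear, in line with the plate (7.6° against about 7.7°) | 13 mm; 0.22 rad |
| Fan | flat on the heat sink, within 1 mm of its centre and 0.2° of square | 10 mm; 0.22 rad |
| Transformer | centre about 67 mm in front of the capacitor's, 1 mm out of line, gap about 29 mm | 50–95 mm; 15 mm |
| Left-hand bracket, left tray | upright on its foot, within 1 mm of the tray's middle | 35 x 45 mm |
| Right-hand bracket, right tray | upright on its foot, within 1 mm of the tray's middle | 35 x 45 mm |

- **Standing and clear:** The final wrist and side pictures show everything standing. The gripper was open and well above the parts.
- **Small disagreement:** After placing, the camera put the plate parts 1.5–2.5 mm farther back (in x) than commanded. That is about the stated calibration error and well inside the limits, so I left it.
- **Side picture:** It was taken just before the hand-in, and I viewed it afterwards.
- **Failures:** No check failed.

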